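Put the lathe tooling back in its trays

TASK

Clear up after the lathe job: put each loose piece back in the grey tray that already holds its own kind, the two chuck jaws with the jaw, the two collets with the collet, and the chuck key in the wide compartment beside the hex key. Only one piece to a compartment, each resting flat on the compartment's floor the same way up as it is on the bench. Set them down rather than drop them, and leave the dial gauge and the grease tin where they are.

Things in the scene. Friction and masses are not known exactly. Their poses are not given: they have to be found in the camera images.
- jaw_a: Loose stepped chuck jaw, bright steel, standing on its base: 62 mm long (x), 20 mm wide (y); 16 mm high from x = 11 to 31 mm, 29 mm from -9 to 11, 42 mm from -31 to -9. Parallel sides, with a small groove 6 to 10 mm up; grip across y near x = -8 mm, upper half. About 0.28 kg. Origin: centre of the underside.
- jaw_b: Loose stepped chuck jaw, bright steel, standing on its base: 62 mm long (x), 20 mm wide (y); 16 mm high from x = 11 to 31 mm, 29 mm from -9 to 11, 42 mm from -31 to -9. Parallel sides, with a small groove 6 to 10 mm up; grip across y near x = -8 mm, upper half. About 0.28 kg. Origin: centre of the underside. Same as jaw_a; either may go in either empty place.
- collet_a: Loose round spring collet, bright steel, eight slits, 20 mm bore seen from above, standing small end down: 46 mm tall, foot 31 mm in diameter, widening to a 41 mm head (upright band 34 to 43 mm above the foot: grip it there from above, in any direction). About 0.22 kg. Origin: centre of the underside.
- collet_b: Loose round spring collet, bright steel, eight slits, 8 mm bore seen from above, standing small end down: 46 mm tall, foot 31 mm in diameter, widening to a 41 mm head (upright band 34 to 43 mm above the foot: grip it there from above, in any direction). About 0.22 kg. Origin: centre of the underside.
- chuck_key: Loose T-handled chuck key lying flat: dark shank 16 mm in diameter along x from -46 to 29 mm, 9 mm square drive on to x = 42 mm; cross bar 10 mm thick, 90 mm long along y at x = -38 mm, end knobs 16 mm. All their axes 8 mm up. Grip across the shank (along y), x from -18 to 18 mm. About 0.2 kg. Origin: underside, below the shank's axis.
- jaw_tray: Fixed grey drawer tray, walls and dividers 3 mm thick, 18 mm high in all, floor 3 mm thick. Origin: centre of its underside. 156 mm (y) by 96 mm (x); three compartments 48 mm (y) by 90 mm (x), centres at y = -51, 0, 51 mm. A fixed jaw, lengthwise along x, stands in the middle of the one at y = -51; the others are empty.
- collet_tray: Fixed grey drawer tray, walls and dividers 3 mm thick, 18 mm high in all, floor 3 mm thick. Origin: centre of its underside. 204 mm (y) by 70 mm (x); three compartments 64 by 64 mm, centres at y = -67, 0, 67 mm. A fixed collet stands in the middle of the one at y = -67; the others are empty.
- key_tray: Fixed grey drawer tray, walls and dividers 3 mm thick, 18 mm high in all, floor 3 mm thick. Origin: centre of its underside. 163 mm (y) by 122 mm (x); two compartments 116 mm long (x): one 36 mm wide, centre y = -60.5 mm, in which an L-shaped hex key lies (fixed), and an empty one 118 mm wide, centre y = 19.5 mm, for the chuck key, shank along x, either way round.
- dial_gauge: Bystander: loose dial indicator lying face up, white face, 57 mm in diameter, 21 mm high; stem and plunger reach 65 mm from the centre towards -x, a stub 37 mm towards +x. Origin: centre of the underside.
- grease_tin: Bystander: loose round tin, 60 mm in diameter, 52 mm high with its screw lid. Origin: centre of the underside.
Mind the look-alikes: they are no part of the job. There is more than one size of the key_tray; the one meant has the size given above.

How it is judged (in metres and radians):
At the end, for the whole second after the job is handed in: Jaws and collets upright (0.12 rad), each alone in an empty compartment of its tray (jaws within 18 mm, collets 16 mm of its centre per axis), key flat in the wide one (26 mm lengthwise, 20 mm sideways), origins under 8 mm (key 9) high in the tray, at rest; gauge and tin upright, moved under 20 mm ((((x of jaw_a in the frame of jaw_tray between -0.018 and 0.018 m and y of jaw_a in the frame of jaw_tray between -0.018 and 0.018 m and z of jaw_a in the frame of jaw_tray below 0.008 m and angle between jaw_a's own z axis and vertical below 0.12 rad) and (x of jaw_b in the frame of jaw_tray between -0.018 and 0.018 m and y of jaw_b in the frame of jaw_tray between 0.033 and 0.069 m and z of jaw_b in the frame of jaw_tray below 0.008 m and angle between jaw_b's own z axis and vertical below 0.12 rad)) or ((x of jaw_a in the frame of jaw_tray between -0.018 and 0.018 m and y of jaw_a in the frame of jaw_tray between 0.033 and 0.069 m and z of jaw_a in the frame of jaw_tray below 0.008 m and angle between jaw_a's own z axis and vertical below 0.12 rad) and (x of jaw_b in the frame of jaw_tray between -0.018 and 0.018 m and y of jaw_b in the frame of jaw_tray between -0.018 and 0.018 m and z of jaw_b in the frame of jaw_tray below 0.008 m and angle between jaw_b's own z axis and vertical below 0.12 rad))) and (((x of collet_a in the frame of collet_tray between -0.016 and 0.016 m and y of collet_a in the frame of collet_tray between -0.016 and 0.016 m and z of collet_a in the frame of collet_tray below 0.008 m and angle between collet_a's own z axis and vertical below 0.12 rad) and (x of collet_b in the frame of collet_tray between -0.016 and 0.016 m and y of collet_b in the frame of collet_tray between 0.051 and 0.083 m and z of collet_b in the frame of collet_tray below 0.008 m and angle between collet_b's own z axis and vertical below 0.12 rad)) or ((x of collet_a in the frame of collet_tray between -0.016 and 0.016 m and y of collet_a in the frame of collet_tray between 0.051 and 0.083 m and z of collet_a in the frame of collet_tray below 0.008 m and angle between collet_a's own z axis and vertical below 0.12 rad) and (x of collet_b in the frame of collet_tray between -0.016 and 0.016 m and y of collet_b in the frame of collet_tray between -0.016 and 0.016 m and z of collet_b in the frame of collet_tray below 0.008 m and angle between collet_b's own z axis and vertical below 0.12 rad))) and x of chuck_key in the frame of key_tray between -0.026 and 0.026 m and y of chuck_key in the frame of key_tray between -0.0005 and 0.0395 m and z of chuck_key in the frame of key_tray below 0.009 m and angle between each of chuck_key, dial_gauge, grease_tin's own z axis and vertical below 0.15 rad and linear speed of each of jaw_a, collet_a, chuck_key, jaw_b, collet_b below 0.02 m/s and distance of each of dial_gauge, grease_tin from where it was at the start of the episode below 0.02 m); the robot touches nothing.
It fails at once if the dial gauge or the grease tin is pushed more than 20 mm from its place (distance of any of dial_gauge, grease_tin from where it was at the start of the episode above 0.02 m).
It fails at once if a piece is dropped (falls free, faster than 0.8 m/s, about 30 mm of fall) ((linear speed of jaw_a above 0.8 m/s and contact force between jaw_a and the fingers below 0.1 N) or (linear speed of collet_a above 0.8 m/s and contact force between collet_a and the fingers below 0.1 N) or (linear speed of chuck_key above 0.8 m/s and contact force between chuck_key and the fingers below 0.1 N) or (linear speed of jaw_b above 0.8 m/s and contact force between jaw_b and the fingers below 0.1 N) or (linear speed of collet_b above 0.8 m/s and contact force between collet_b and the fingers below 0.1 N)).
It also fails if it takes over 120 s, if anything falls off the work surface, if the arm or the gripper's body presses on something with over 40 N, if the wrist force passes 120 N, or if a joint passes its speed limit or range.

ROBOT

A 6-joint arm with a two-finger parallel gripper is mounted at the origin on the work surface. World frame = base frame: x ahead of the robot, y to its left, z up, the work surface at z = 0. Lengths are in m, angles in degrees, forces in N, time in s.
With the tool pointing down it reaches from about 0.275 to 0.725 m from the base axis. Payload 15.9 kg.
Tool frame: the origin (TCP) lies at the very end of the fingers, on their centre line; the grasp point (between the pads) lies 19 mm behind it; z points along the fingers, y is the line along which they close (so a half turn about z gives the same grasp; the last joint's range is limited). The gripper opens to 85 mm and grips with 20 to 120 N. Pads are 22 mm wide; open, the fingers measure 114 mm over their backs; the gripper's body (76 mm by 85 mm) begins 54 mm behind the grasp point. The pads swing forward as they close: fully open they stand 13 mm farther back than shut.
Start: joints at [-71.963, 12.198, -1.971, 75.831, 0, 90], TCP at [0.155, -0.475, 0.231] pointing down, gripper open.
Joint ranges: [-170.91, 170.91], [-42.67, 98.43], [-65.05, 77.54], [-120.47, 116.71], [-90, 82.35], [-180, 180]. Speed limits (degrees/s): [108.29, 108.29, 136.94, 147.25, 180, 180].

INTERFACE

Orientations are given as [roll, pitch, yaw] about the fixed x, y, z axes, in that order (R = Rz(yaw) Ry(pitch) Rx(roll)).
In Python, from bench import manip, vision gives the robot as it stands.
- The arm moves only by the tool jog_arm, never from a script. Its argument "rows" is one flat list of numbers, 5 for each row, row after row: the opening, from 0 (shut) to 1 (fully open), then the shift along the tool's x, y, z in m, then the turn about the tool's z in degrees. A call has 1 to 8 rows; each row shifts and turns the commanded pose from where the row before left it, along the tool's axes as they then stand; what a row does not reach is not made up. A row lasts 1/8 s, in which the tool goes at most 62.5 mm and 10.7 degrees, less where a joint would pass 70% of its speed; a pose out of reach is approached as far as the arm can. A call is refused whole if a number of a shift passes 0.0625 or a number of a turn 10.7, either way. A call with a gripper value outside its range is refused whole. The fingers move at their own pace and stop on an object; the grip force is fixed at half the most. Time passes only in rows, so rows that do not move let the fingers close. It gives the time, the measured TCP pose, the force, the opening and the grip force at its end, in the units of the state.
- manip.get_obs(): the state, without advancing time (a new reading comes with each control period).
- vision.get_image(name): name is "side" or "top" or "wrist"; returns a dict with "frame" (420x560x3 uint8, blue, green, red), "fx", "fy", "cx", "cy" (pixels), "extrinsics" (4x4, takes a point from camera to world coordinates); the wrist camera has in their place "mount" (4x4, takes a point from camera to tool coordinates, whose origin is the TCP and whose axes are the flange's). Camera axes: x right, y down, z forward; pixel columns grow to the right and rows downward; lengths in m; the calibration is good to about 2 mm. The wrist camera is an equidistant fisheye: a pixel r from the principal point sees the ray r / f radians off the axis. A picture is of the moment at which its call begins: read the wrist's pose just before it. There is no depth.
- manip.close_job(): hands the job in; it is judged then, once.
The state is a dict: "clock": time; "joints": joint angles; "dq": joint speeds; "tau": joint torques, N m; "ee_pos": TCP position; "tcp_rot": TCP orientation; "force": force on the tool from outside, world axes, zero at the start; "moment": the same for the moment, N m; "opening": finger opening in m; "finger_force": force on a finger pad.
Only numpy, scipy, OpenCV 4.12 (cv2) and the standard library are available. Lean on these libraries where they do the work, as an engineer would, in place of code of your own. Each camera call takes 0.05 s, during which the arm holds its last target. There are 200 camera calls.

## Working session

There is one attempt and no reset: what is moved stays moved. The work goes in short steps, Python scripts to look and compute and a tool call to move; the robot and the scene stay as the last step left them, time stands still between calls to the robot, and variables do not carry over. Pictures are saved under pics/ and viewed, at most 17 in all, crops included, and the job is handed in when it is done.

Besides the shell and the picture viewer there is one more tool, called after "Request:" by a JSON object that holds its "op" and its "data". jog_arm: Moves the arm, as the interface text tells. Its arguments: {"type":"object","properties":{"rows":{"type":"array","items":{"type":"number"}}},"required":["rows"]}

```bash
mkdir -p pics; ls
python3 - <<'E'
from bench import manip, vision
import cv2
print(manip.get_obs())
for n in("top","side","wrist"):
    d=vision.get_image(n); cv2.imwrite(f"pics/{n}0.png",d["frame"])
    print(n,{k:v for k,v in d.items() if k!="frame"})
E
```

```text
pics
{'clock': 0.0, 'joints': array([-7.19648275e+01,  1.22249621e+01, -2.00848455e+00,  7.58302748e+01,
       -5.90638924e-04,  8.99996412e+01]), 'dq': array([-0.03295827,  0.098212  ,  0.04577303, -0.03454927,  0.02478346,
        0.01634865]), 'tau': array([-5.05407850e-03, -6.86155057e+01,  4.87124491e+01,  1.74519728e-02,
        1.81750206e-04, -1.30069711e-05]), 'ee_pos': array([ 0.15469388, -0.47511673,  0.23081308]), 'tcp_rot': array([-1.79936279e+02,  5.90239510e-04,  1.80355320e+01]), 'force': array([-0.39126225, -0.40878949,  0.38982679]), 'moment': array([-0.02690858,  0.01840947,  0.02154397]), 'finger_force': 0.0, 'opening': 0.08566756803685767}
top {'fx': 537.2865650846435, 'fy': 537.2865650846435, 'cx': 278.00109042652275, 'cy': 215.18406857428377, 'extrinsics': array([[ 7.53226913e-04, -9.73894644e-01,  2.26999239e-01,
         1.48643925e-01],
       [-9.99987584e-01, -1.85174341e-03, -4.62638302e-03,
        -9.71002725e-02],
       [ 4.92595399e-03, -2.26992936e-01, -9.73883947e-01,
         1.68757584e+00],
       [ 0.00000000e+00,  0.00000000e+00,  0.00000000e
[... 163 characters left out ...]
[ 0.93567151, -0.2369891 ,  0.26144788,  0.19866888],
       [-0.35284528, -0.61918855,  0.70150249, -0.91410783],
       [-0.00436291, -0.74862654, -0.66297757,  0.79185814],
       [ 0.        ,  0.        ,  0.        ,  1.        ]])}
wrist {'fx': 325.19226210127806, 'fy': 325.19226210127806, 'cx': 271.48737989452707, 'cy': 211.13607773096524, 'mount': array([[ 4.52918270e-04, -9.56981094e-01, -2.90149929e-01,
         7.33422821e-02],
       [ 9.99998917e-01,  8.39821165e-04, -1.20894463e-03,
        -1.35334697e-04],
       [ 1.40061120e-03, -2.90149067e-01,  9.56980437e-01,
        -1.42960983e-01],
       [ 0.00000000e+00,  0.00000000e+00,  0.00000000e+00,
         1.00000000e+00]])}
```

View pics/top0.png

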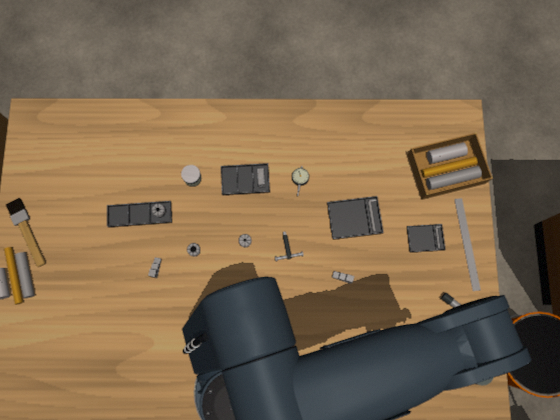

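View pics/side0.png

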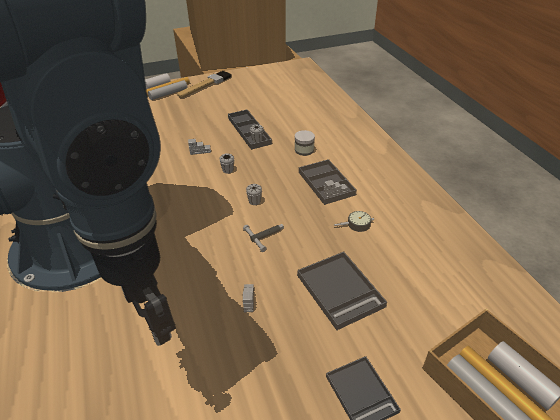

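The top view shows these pieces:
- Jaws at (155,267) and (342,276), collets at (193,249) and (245,240), chuck key at (288,247).
- Jaw tray at (245,179) and collet tray at (140,213).
- Tin at (191,175) and gauge at (300,177).

There are two candidates for the key tray: a big one at (355,217) and a small one at (426,238). I'll measure both and confirm in an enlarged crop.

```bash
cat > h.py <<'E'
import numpy as np, cv2
from bench import manip, vision
from scipy.spatial.transform import Rotation as R
def grab(n,save=None):
    o=manip.get_obs(); d=vision.get_image(n)
    if n=="wrist":
        T=np.eye(4); T[:3,:3]=R.from_euler("xyz",o["tcp_rot"],degrees=True).as_matrix(); T[:3,3]=o["ee_pos"]
        d["extrinsics"]=T@d["mount"]; d["fish"]=True
    if save: cv2.imwrite(f"pics/{save}.png",d["frame"]); np.save(f"pics/{save}.npy",{k:v for k,v in d.items()},allow_pickle=True)
    return d
def load(s): return np.load(f"pics/{s}.npy",allow_pickle=True).item()
def ray(d,uv):
    x=(np.atleast_2d(uv)-[d["cx"],d["cy"]])/[d["fx"],d["fy"]]
    if d.get("fish"):
        r=np.linalg.norm(x,axis=1,keepdims=True)+1e-9
        v=np.hstack([x/r*np.sin(r),np.cos(r)])
    else: v=np.hstack([x,np.ones((len(x),1))])
    v=v/np.linalg.norm(v,axis=1,keepdims=True)
    return d["extrinsics"][:3,3],v@d["extrinsics"][:3,:3].T
def plane(d,uv,z):
    o,v=ray(d,uv); return o+v*((z-o[2])/v[:,2])[:,None]
def proj(d,P):
    E=d["extrinsics"]; p=(np.atleast_2d(P)-E[:3,3])@E[:3,:3]
    if d.get("fish"):
        s=np.hypot(p[:,0],p[:,1]); k=np.arctan2(s,p[:,2])/(s+1e-12)
        x=p[:,:2]*k[:,None]
    else: x=p[:,:2]/p[:,2:]
    return x*[d["fx"],d["fy"]]+[d["cx"],d["cy"]]
def tri(views):
    A=np.zeros((3,3));b=np.zeros(3);L=[]
    for d,uv in views:
        o,v=ray(d,uv);M=np.eye(3)-np.outer(v[0],v[0]);A+=M;b+=M@o;L.append((o,M))
    p=np.linalg.solve(A,b); return p,max(np.linalg.norm(M@(p-o)) for o,M in L)
E
python3 - <<'E'
from h import *
d=grab("top","top1"); s=grab("side","side1")
T=d["frame"][150:300,100:460]; T=cv2.resize(T,(800,333),interpolation=cv2.INTER_CUBIC)
cv2.imwrite("pics/topcrop.png",T)
names=dict(jawA=((155,267),(200,147)),jawB=((342,276),(249,297)),colA=((193,249),(228,162)),colB=((245,240),(254,193)),key=((288,247),(265,235)),
 jt=((245,179),(327,181)),ct=((140,213),(250,128)),kt=((355,217),(341,290)),kt2=((426,238),(363,388)),tin=((191,175),(305,142)),gauge=((300,177),(359,220)))
for k,(a,b) in names.items():
    p,e=tri([(d,a),(s,b)]); print(k,p.round(3),round(e,4))
S=s["frame"][100:320,180:400]
cv2.imwrite("pics/sidecrop.png",cv2.resize(S,(600,600),interpolation=cv2.INTER_CUBIC))
E
```

```text
jawA [0.373 0.28  0.011] 0.0013
jawB [ 0.345 -0.306  0.004] 0.0006
colA [0.429 0.161 0.021] 0.0009
colB [ 0.455 -0.001  0.024] 0.0007
key [ 0.438 -0.137  0.001] 0.0001
jt [0.665 0.003 0.002] 0.0017
ct [0.549 0.338 0.005] 0.0014
kt [ 0.537 -0.354 -0.002] 0.0
kt2 [ 0.468 -0.576  0.012] 0.0026
tin [0.671 0.176 0.022] 0.0012
gauge [ 0.67  -0.177  0.008] 0.0013
```

View pics/topcrop.png

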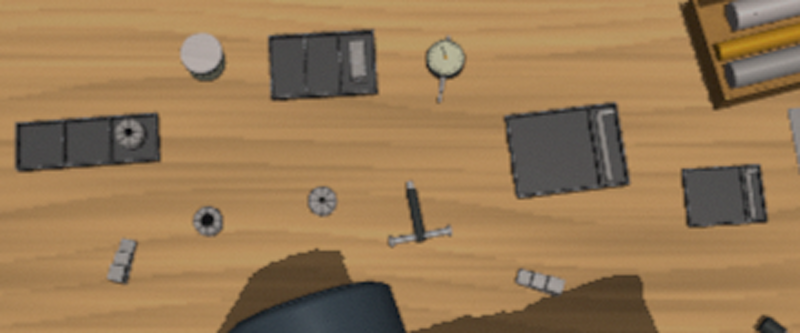

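Triangulation gives plausible heights. The big tray at (355,217) and the small one at (426,238) are the two key-tray candidates, and their sizes will be measured from the wrist camera. I'll move there now for close views.

Request:
{"op": "jog_arm", "data": {"rows": [1,0,0,-0.03,9,1,0,0,-0.03,9,1,0.044,-0.042,0,0,1,0.044,-0.042,0,0,1,0.044,-0.042,0,0,1,0.044,-0.042,0,0,1,0.044,-0.042,0,0,1,0.044,-0.042,0,0]}}

```text
clock: 1.25
ee_pos: [0.4198, -0.2216, 0.2914]
tcp_rot: [180.0, -0.0, 0.0]
force: [0.2, -1.6, 0.2]
opening: 0.0854
finger_force: 0.0
```

Run:
```python
from h import *
o=manip.get_obs();print(o["ee_pos"],o["tcp_rot"],o["clock"],o["joints"].round(1))
d=grab("wrist","w1"); 
cv2.imwrite("pics/w1v.png",cv2.resize(d["frame"],(800,600)))
```

```text
[ 0.41982021 -0.22158916  0.2914087 ] [ 1.79986964e+02 -1.69220532e-02  3.88787150e-02] 1.25 [-27.8   9.1   2.9  83.8  -0.  152.1]
```

View pics/w1v.png

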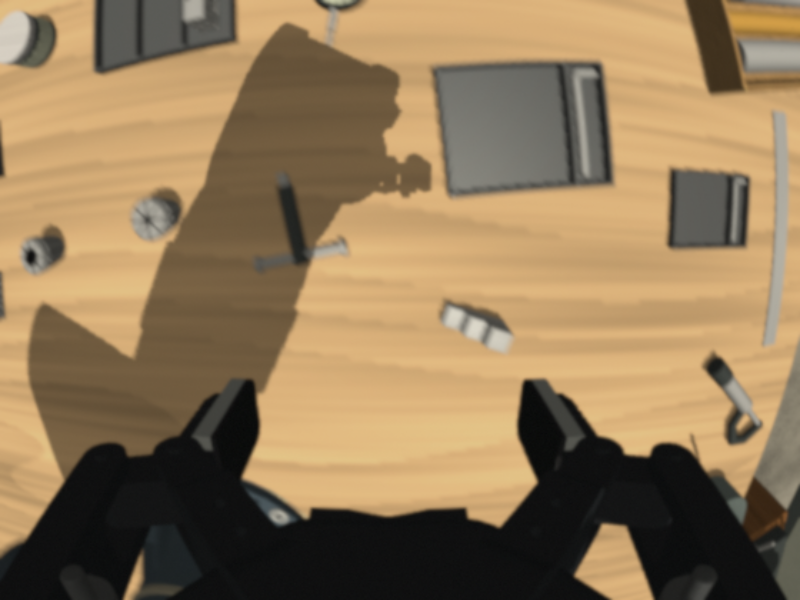

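The wrist view (800×600) shows:
- Jaw B around (477,328) and the key from (283,180) to (300,260).
- The big tray at (522,128) and the small look-alike at (708,208).
- One collet at (155,217) with a small bore and one at (40,254) with a large bore.

I'll take more views for triangulation.

Request:
{"op": "jog_arm", "data": {"rows": [1,0,-0.057,0,0,1,0,-0.057,0,0,1,0,-0.056,0,0,1,0,0,0,0]}}

```text
clock: 1.8
ee_pos: [0.4184, -0.0503, 0.2915]
tcp_rot: [-180.0, -0.0, 0.3]
force: [0.2, -1.0, 0.1]
opening: 0.0851
finger_force: 0.0
```

```bash
python3 -c "
from h import *
grab('wrist','w2')"
```

Request:
{"op": "jog_arm", "data": {"rows": [1,0,0,0,-10,1,0,0,0,-10,1,0,0,0,-10,1,0,0,0,-10,1,0,0,0,-10,1,0,0,0,-10]}}

```text
clock: 2.6
ee_pos: [0.4185, -0.0545, 0.2912]
tcp_rot: [-180.0, 0.0, 60.3]
force: [1.0, 0.1, 0.5]
opening: 0.0856
finger_force: 0.0
```

Request:
{"op": "jog_arm", "data": {"rows": [1,0.0476,-0.0275,0,0,1,0.0476,-0.0275,0,0,1,0.0476,-0.0275,0,0,1,0.0476,-0.0275,0,0,1,0,0,0,0]}}

```text
clock: 3.22
ee_pos: [0.4185, 0.1686, 0.2908]
tcp_rot: [-180.0, 0.0, 60.2]
force: [0.2, -0.6, 0.2]
opening: 0.0855
finger_force: 0.0
```

```bash
python3 -c "
from h import *
grab('wrist','w3')"
```

Request:
{"op": "jog_arm", "data": {"rows": [1,0.052,-0.03,0,0,1,0.052,-0.03,0,0,1,0,0,0,0]}}

```text
clock: 3.65
ee_pos: [0.4188, 0.2879, 0.2905]
tcp_rot: [-180.0, 0.0, 60.1]
force: [-0.8, -0.2, -0.2]
opening: 0.0856
finger_force: 0.0
```

```bash
python3 -c "
from h import *
d=grab('wrist','w4'); a=load('w3'); b=load('w2')
t=grab('top','top2')
o=manip.get_obs();print(o['ee_pos'],o['tcp_rot'],o['joints'].round(1))
cv2.imwrite('pics/m1.png',np.vstack([np.hstack([cv2.resize(x,(400,300),interpolation=cv2.INTER_AREA) for x in r]) for r in [(b['frame'],a['frame']),(d['frame'],t['frame'])]]))"
```

```text
[0.41892829 0.28547261 0.29105433] [1.79994033e+02 4.69094295e-02 5.99867510e+01] [ 34.3  13.1   7.7  84.7  -0.  154.3]
```

View pics/m1.png

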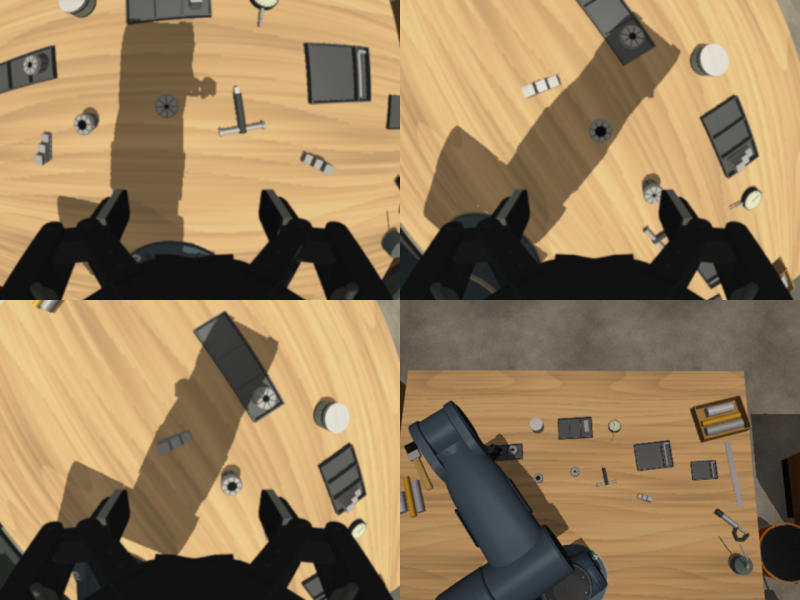

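Views: w2 shows both collets, the key, jaw B and the key tray. w3 and w4 show jaw A, the collets, and the collet and jaw trays. Next I'll segment by low saturation.

```bash
cat > seg.py <<'E'
from h import *
def blobs(d,amin=60):
    f=d["frame"]; hsv=cv2.cvtColor(cv2.GaussianBlur(f,(3,3),0),cv2.COLOR_BGR2HSV)
    m=((hsv[...,1]<75)).astype(np.uint8)
    cs,_=cv2.findContours(m,cv2.RETR_EXTERNAL,cv2.CHAIN_APPROX_NONE)
    return [c[:,0,:].astype(float) for c in cs if cv2.contourArea(c)>amin]
def rect(d,c,z):
    P=plane(d,c,z)[:,:2]; (cx,cy),(w,h),a=cv2.minAreaRect((P*1000).astype(np.float32))
    if w<h: w,h,a=h,w,a+90
    return cx,cy,w,h,(a+90)%180-90   # angle of the long side
E
python3 - <<'E'
from seg import *
for n in("top1","top2","w1","w2","w3","w4"):
    d=load(n)
    for c in blobs(d):
        r=np.array(rect(d,c,0.018))
        if 200<r[0]<800 and abs(r[1])<650 and 25<r[2]<260 and 15<r[3]:
            edge=(c.min()<2)|(c[:,0].max()>557)|(c[:,1].max()>417)
            print(n,c.mean(0).round(),r.round(1),"EDGE" if edge else "")
E
```

```text
top1 [343. 277.] [ 342.7 -306.7   66.6   24.    72.9] 
top1 [155. 267.] [371.5 280.5  60.2  27.4 -11.2] 
top1 [193. 249.] [428.2 160.4  38.8  37.3  45.8] 
top1 [244. 240.] [457.2   0.7  38.6  34.7   0.7] 
top1 [287. 250.] [ 442.6 -131.4   87.5   83.5  -79. ] 
top1 [425. 238.] [ 465.9 -571.7  111.5   82.9  -86.1] 
top1 [139. 214.] [542.9 338.6 203.   70.  -85.4] 
top1 [355. 217.] [ 532.1 -349.2  161.4  120.8  -82.8] 
top1 [300. 178.] [ 662.5 -171.5   72.1   52.2  -38.5] 
top1 [191. 175.] [671.3 179.   68.6  61.6   1.9] 
top1 [245. 179.] [659.4   2.6 152.1  96.8 -86.3] 
top2 [343. 276.] [ 342.8 -306.3   65.8   24.    72.9] 
top2 [193. 249.] [428.2 162.   38.7  37.7   2. ] 
top2 [244. 240.] [457.2   0.7  38.6  34.7   0.7] 
top2 [287. 250.] [ 442.6 -131.4   87.5   83.5  -79. ] 
top2 [425. 238.] [ 465.8 -571.8  111.5   83.   -86.3] 
top2 [355. 217.] [ 532.1 -349.2  161.4  120.9  -82.8] 
top2 [300. 180.] [ 657.1 -169.1   86.3   52.7  -32.1] 
top2 [191. 175.] [672.2 176.6  72.   57.7  45. ] 
top2 [245. 179.] [659.3   2.5 152.   96.7 -86.1] 
w1 [333. 228.] [ 342.3 -308.8   78.7   30.    62.6
[... 873 characters left out ...]
3 -181.4   51.8   51.     8. ] EDGE
w2 [234.  13.] [ 6.258e+02 -2.000e-01  1.566e+02  4.850e+01  8.730e+01] EDGE
w2 [108.   8.] [654.9 185.2  89.2  35.5  78. ] EDGE
w3 [486. 281.] [ 656.3 -166.7   89.6   58.5  -38. ] 
w3 [280. 182.] [421.5 152.3  42.7  40.6  60.3] 
w3 [463. 190.] [657.5   1.2 164.8  97.6 -86.5] 
w3 [196. 120.] [367.4 277.6  72.   23.1 -12.2] 
w3 [434.  84.] [674.6 172.7  83.7  64.9 -28.8] 
w3 [303.  36.] [544.3 310.9 148.2  70.7 -85.7] EDGE
w4 [323. 256.] [421.  149.8  54.6  41.5  88.4] 
w4 [481. 252.] [657.7  -0.9 178.   97.1 -86.5] 
w4 [243. 199.] [367.6 275.3  69.7  29.1 -10. ] 
w4 [465. 162.] [672.5 164.5  92.6  64.5 -31. ] 
w4 [335.  92.] [542.3 338.2 202.4  70.3 -85.5]
```

Sizes: the big tray measures 161×121 mm, so it is the key tray. The other is 111×82 mm, the decoy. Next, enlarged crops of the pieces so I can pick features.

Run:
```python
from seg import *
L=[("w1",333,228),("w2",444,228),("w1",366,88),("top2",426,238),("w2",61,209),("w3",196,120),("w4",243,199),("w3",352,263),("w1",108,151),("w2",233,148),("w2",119,172),("w3",280,182)]
t=[]
for n,x,y in L:
    d=load(n);h=66 if (n,x)==("w1",366) else 25
    y0=max(y-h,0); x0=max(x-h,0); c=d["frame"][y0:y0+2*h,x0:x0+2*h]
    print(n,x0,y0,200/(2*h)); c=cv2.resize(c,(200,200),interpolation=cv2.INTER_CUBIC)
    t.append(cv2.convertScaleAbs(c,alpha=1.4,beta=15))
cv2.imwrite("pics/m2.png",np.vstack([np.hstack(t[i:i+4]) for i in(0,4,8)]))
```

```text
w1 308 203 4.0
w2 419 203 4.0
w1 300 22 1.5151515151515151
top2 401 213 4.0
w2 36 184 4.0
w3 171 95 4.0
w4 218 174 4.0
w3 327 238 4.0
w1 83 126 4.0
w2 208 123 4.0
w2 94 147 4.0
w3 255 157 4.0
```

View pics/m2.png

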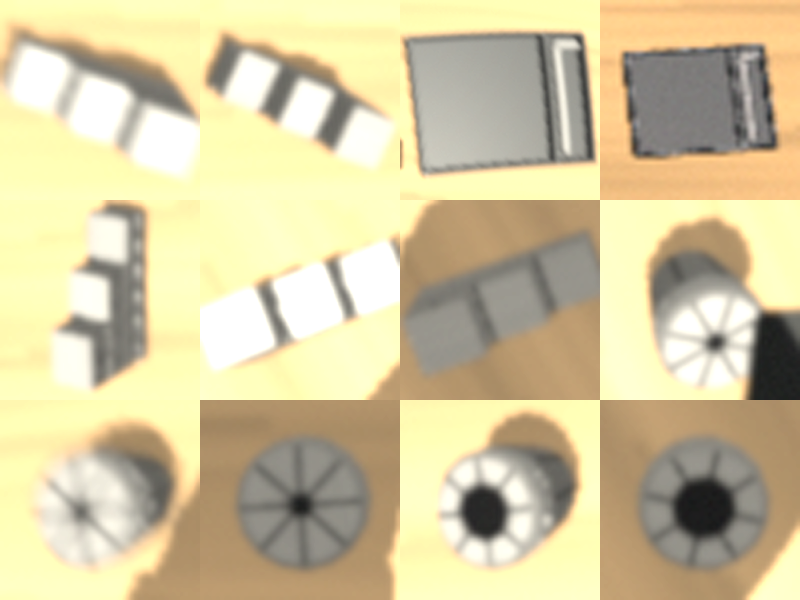

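Crops: the wide tray tile (w1) has the large empty compartment and a hex key, and the small one is the decoy. The jaws show three step faces and the collets show their bores. I'll triangulate the features I picked.

Run:
```python
from seg import *
D={n:load(n) for n in("w1","w2","w3","w4","top2","top1")}
F=dict(colB=[("w1",103.5,153.5),("w2",233,149.2),("w3",355.8,273.8)],colA=[("w2",115.2,175),("w3",280.7,183.2)],
 B1=[("w1",318,222.5),("w2",432,222.5)],B2=[("w1",333,230),("w2",446,229.2)],B3=[("w1",349.2,238),("w2",460.7,237.5)],
 A1=[("w2",54.2,224),("w3",179.7,127.5),("w4",228.7,207.7)],A2=[("w2",58.5,207.2),("w3",197.2,119.5),("w4",244.7,199)],A3=[("w2",63.5,193.5),("w3",213.5,113),("w4",260.5,191)])
for k,v in F.items():
    p,e=tri([(D[n],(x-.4,y-.4)) for n,x,y in v]); print(k,(p*1000).round(1),round(e*1000,1))
# key: shank = dark pixels, bar = bright, and their heights by comparing views
for n in("w1","w2"):
    d=D[n]; c=[c for c in blobs(d) if np.hypot(*(np.array(rect(d,c,.018)[:2])-[445,-133]))<15][0]
    m=np.zeros(d["frame"].shape[:2],np.uint8); cv2.fillPoly(m,[c.astype(np.int32)],1)
    g=cv2.cvtColor(d["frame"],cv2.COLOR_BGR2GRAY); 
    t=cv2.threshold(g[m>0].reshape(-1,1),0,255,cv2.THRESH_OTSU)[0]; s=((m>0)&(g<t)).astype(np.uint8)
    ct=max(cv2.findContours(s,0,1)[0],key=cv2.contourArea)[:,0,:].astype(float)
    print(n,t,"shank",np.round(rect(d,ct,.008),1),"all",np.round(rect(d,c,.008),1))
```

```text
colB [452.7  -2.3  48.3] 2.1
colA [422.7 156.8  44.8] 0.3
B1 [ 352.2 -283.4   22.4] 0.6
B2 [ 346.1 -302.1   35.2] 0.5
B3 [ 339.1 -321.7   49.4] 1.4
A1 [350.4 280.2  40.8] 0.7
A2 [371.6 277.7  26. ] 0.9
A3 [391.3 274.3  11.9] 0.8
w1 109.0 shank [ 435.2 -129.6   97.1   52.4  -18.2] all [ 445.3 -130.4   91.8   87.2  -79.8]
w2 127.0 shank [ 429.6 -145.    77.7   74.9  -19. ] all [ 443.2 -135.7   92.1   88.4  -79.9]
```

Heights agree with the text: the steps are about 16, 29 and 42 mm and the collets about 46 mm. Jaw A's tall end is towards the base (yaw about -9.5°). Jaw B's tall end is at -y (yaw about 71.5°). Jaw A goes first.

Request:
{"op": "jog_arm", "data": {"rows": [1,0,0,0,-10,1,0,0,0,-10,1,0,0,0,-10,1,0,0,0,-10,1,0,0,0,-10,1,0,0,0,-10,1,0,0,0,-10,1,0,0,0,-10]}}

```text
clock: 4.75
ee_pos: [0.4191, 0.2844, 0.2917]
tcp_rot: [180.0, 0.0, 140.2]
force: [0.7, 0.4, 0.5]
opening: 0.0855
finger_force: 0.0
```

Request:
{"op": "jog_arm", "data": {"rows": [1,0,0,0,-10,1,0,0,0,-10,1,0,0,0,-10.5,1,0.0545,-0.0155,0,0,1,0,0,0.055,0,1,0,0,0.055,0,1,0,0,0.055,0,1,0,0,0,0]}}

```text
clock: 5.75
ee_pos: [0.3605, 0.2771, 0.1241]
tcp_rot: [-179.7, -0.2, 170.4]
force: [0.3, -0.2, 0.8]
opening: 0.0855
finger_force: 0.0
```

```bash
cat > go.py <<'E'
import sys
from h import *
x,y,z,yaw=map(float,sys.argv[1:5]); o=manip.get_obs(); p=o["ee_pos"]*1000; w=o["tcp_rot"][2]
a=np.radians(yaw); dx,dy=x-p[0],y-p[1]; c,s=np.cos(a),np.sin(a)
print("at",p.round(1),round(w,1),"open",round(o["opening"]*1000,1),"t",o["clock"],"| turn",round((w-yaw+180)%360-180,1),"then mm:",round(dx*c+dy*s,1),round(dx*s-dy*c,1),round(p[2]-z,1))
E
python3 go.py 362.7 279.2 19 170.5
python3 - <<'E'
from h import *
d=grab("wrist","w5"); cv2.imwrite("pics/w5v.png",d["frame"])
E
```

```text
at [360.5 277.1 124.1] 170.4 open 85.5 t 5.75 | turn -0.1 then mm: -1.8 2.4 105.1
```

View pics/w5v.png

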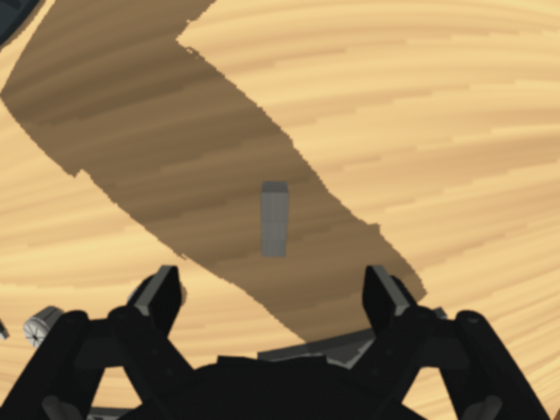

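The jaw is centred and aligned between the fingers (column 274, finger middle 271). I'll descend, close and lift.

Request:
{"op": "jog_arm", "data": {"rows": [1,-0.002,0.002,0.05,0,1,0,0,0.045,0,1,0,0,0.01,0,0,0,0,0,0,0,0,0,0,0,0,0,0,0,0,0,0,0,0,0,0,0,0,0,0]}}

```text
clock: 6.8
ee_pos: [0.3648, 0.2824, 0.0222]
tcp_rot: [179.9, 0.1, 170.5]
force: [-1.4, -1.5, 11.1]
opening: 0.0187
finger_force: 59.9
```

Request:
{"op": "jog_arm", "data": {"rows": [0,0,0,0,0,0,0,0,0,0,0,0,0,-0.03,0,0,0,0,-0.05,0]}}

```text
clock: 7.3
ee_pos: [0.3632, 0.2813, 0.1014]
tcp_rot: [-179.9, -0.1, 170.5]
force: [0.8, -0.0, -2.3]
opening: 0.0187
finger_force: 58.9
```

```bash
python3 go.py 658.5 2 103 183.5
python3 - <<'E'
from h import *
for n,(cx,cy,w),l in[("jaw",(658.5,2,3.5),[0,51]),("col",(543.5,338.4,4.5),[0,67]),("key",(532.5,-348.5,7.2),[19.5])]:
    a=np.radians(w)
    for y in l: print(n,y,np.round([cx-y*np.sin(a),cy+y*np.cos(a)],1))
E
```

```text
at [363.2 281.3 101.4] 170.5 open 18.7 t 7.3 | turn -13.0 then mm: -277.7 -296.8 -1.6
jaw 0 [658.5   2. ]
jaw 51 [655.4  52.9]
col 0 [543.5 338.4]
col 67 [538.2 405.2]
key 19.5 [ 530.1 -329.2]
```

Jaw A is gripped (18.7 mm opening, 59 N). I'll carry it to the far compartment (TCP target 647.4, 52.4).

Request:
{"op": "jog_arm", "data": {"rows": [0,0,0,0,-6.5,0,0,0,0,-6.5,0,-0.045,-0.041,0,0,0,-0.045,-0.041,0,0,0,-0.045,-0.041,0,0,0,-0.045,-0.041,0,0,0,-0.045,-0.041,0,0,0,-0.045,-0.041,0,0]}}

```text
clock: 8.3
ee_pos: [0.6502, 0.0517, 0.1014]
tcp_rot: [180.0, -0.0, -176.5]
force: [1.2, 1.2, -2.7]
opening: 0.0187
finger_force: 59.0
```

Request:
{"op": "jog_arm", "data": {"rows": [0,0,0,0,0,0,0,0,0,0]}}

```text
clock: 8.55
ee_pos: [0.6485, 0.0532, 0.1009]
tcp_rot: [180.0, -0.1, -176.5]
force: [0.1, 0.2, -2.2]
opening: 0.0182
finger_force: 59.2
```

```bash
python3 go.py 647.4 52.4 25 183.5
python3 - <<'E'
from h import *
d=grab("wrist","w6"); cv2.imwrite("pics/w6v.png",d["frame"])
E
```

```text
at [648.5  53.2 100.9] -176.5 open 18.2 t 8.55 | turn 0.0 then mm: 1.1 -0.7 75.9
```

View pics/w6v.png

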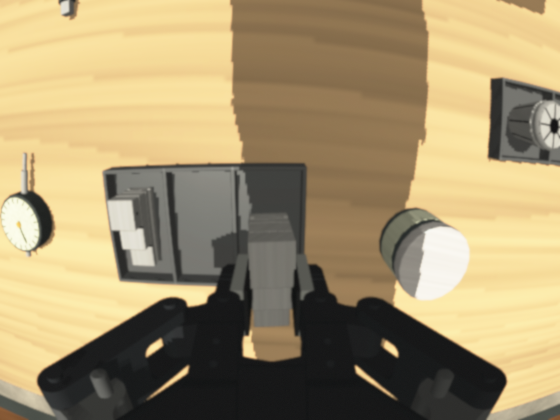

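The jaw hangs over the empty outer compartment: divider at column 238, wall at 305, jaw at 271. I'll lower it.

Request:
{"op": "jog_arm", "data": {"rows": [0,0.001,0,0.05,0,0,0,0,0.022,0,0,0,0,0.002,0,0,0,0,0,0]}}

```text
clock: 9.1
ee_pos: [0.6481, 0.0538, 0.0286]
tcp_rot: [180.0, 0.1, -176.4]
force: [0.9, 0.4, -2.3]
opening: 0.0187
finger_force: 58.9
```

Request:
{"op": "jog_arm", "data": {"rows": [0,0,0,0.001,0,0,0,0,0.001,0,0,0,0,0,0]}}

```text
clock: 9.48
ee_pos: [0.648, 0.0531, 0.0255]
tcp_rot: [180.0, 0.0, -176.5]
force: [0.3, 0.8, -3.0]
opening: 0.0185
finger_force: 58.9
```

Request:
{"op": "jog_arm", "data": {"rows": [0,0,0,0.001,0,0,0,0,0.001,0,0,0,0,0,0]}}

```text
clock: 9.85
ee_pos: [0.6484, 0.053, 0.0248]
tcp_rot: [-180.0, 0.1, -176.5]
force: [-6.5, -1.4, 17.7]
opening: 0.0185
finger_force: 61.2
```

Request:
{"op": "jog_arm", "data": {"rows": [0,0,0,0.001,0,0,0,0,0,0]}}

```text
clock: 10.1
ee_pos: [0.6485, 0.0528, 0.0246]
tcp_rot: [-180.0, 0.1, -176.5]
force: [-10.7, -3.5, 26.2]
opening: 0.0183
finger_force: 62.4
```

Contact at 18–26 N. I'll release, rise and go for jaw B.

Request:
{"op": "jog_arm", "data": {"rows": [0.42,0,0,-0.001,0,0.42,0,0,0,0,0.42,0,0,0,0,0.42,0,0,0,0,0.42,0,0,-0.02,0,0.42,0,0,-0.06,0,1,0,0,-0.04,10,1,0,0,0,10]}}

```text
clock: 11.1
ee_pos: [0.6498, 0.0533, 0.1471]
tcp_rot: [179.9, 0.3, 163.2]
force: [-0.2, 0.0, 0.4]
opening: 0.071
finger_force: 0.0
```

Request:
{"op": "jog_arm", "data": {"rows": [1,0,0,0,10,1,0,0,0,10,1,0,0,0,10,1,0,0,0,10,1,0,0,0,10,1,0,0,0,10,1,0,0,0,10,1,0,0,0,10]}}

```text
clock: 12.1
ee_pos: [0.6479, 0.0531, 0.1432]
tcp_rot: [-180.0, 0.0, 83.2]
force: [1.0, 0.7, 0.2]
opening: 0.0854
finger_force: 0.0
```

Request:
{"op": "jog_arm", "data": {"rows": [1,-0.0554,-0.0219,0,10.7,1,0,0,0,1.3,1,0,0,0,0]}}

```text
clock: 12.48
ee_pos: [0.6201, 0.0004, 0.1435]
tcp_rot: [180.0, -0.0, 71.6]
force: [-0.2, 1.5, -0.5]
opening: 0.0857
finger_force: 0.0
```

```bash
python3 go.py 341 -311.8 120 71.5
python3 - <<'E'
from seg import *
d=grab("top","top3");cv2.imwrite("pics/a.png",d["frame"][130:260,200:400])
E
```

```text
at [6.201e+02 4.000e-01 1.435e+02] 71.6 open 85.7 t 12.475 | turn 0.1 then mm: -384.6 -165.6 23.5
```

Request:
{"op": "jog_arm", "data": {"rows": [1,-0.055,-0.0237,0,0,1,-0.055,-0.0237,0,0,1,-0.055,-0.0237,0,0,1,-0.055,-0.0237,0,0,1,-0.055,-0.0237,0,0,1,-0.055,-0.0237,0,0,1,-0.055,-0.0237,0.02,0,1,0,0,0,0]}}

```text
clock: 13.52
ee_pos: [0.3389, -0.3134, 0.1226]
tcp_rot: [-179.9, -0.0, 71.4]
force: [1.7, 0.1, -0.0]
opening: 0.0852
finger_force: 0.0
```

```bash
python3 - <<'E'
from seg import *
g=grab("wrist","w7"); t=grab("top","top4")
c=cv2.resize(t["frame"][130:255,150:400],(560,280),interpolation=cv2.INTER_CUBIC)
cv2.imwrite("pics/m3.png",np.vstack([g["frame"][:320],c]))
for c in blobs(g,300):
    r=np.array(rect(g,c,.042)); 
    if np.hypot(r[0]-345,r[1]+303)<60: print(c.mean(0).round(1),r.round(1))
E
python3 go.py 341 -311.8 19 71.5
```

```text
[273.  205.9] [ 342.1 -304.9   66.6   20.5   71.4]
at [ 341.4 -311.8  123.5] 71.5 open 85.0 t 13.625 | turn 0.0 then mm: -0.2 -0.4 104.5
```

View pics/m3.png

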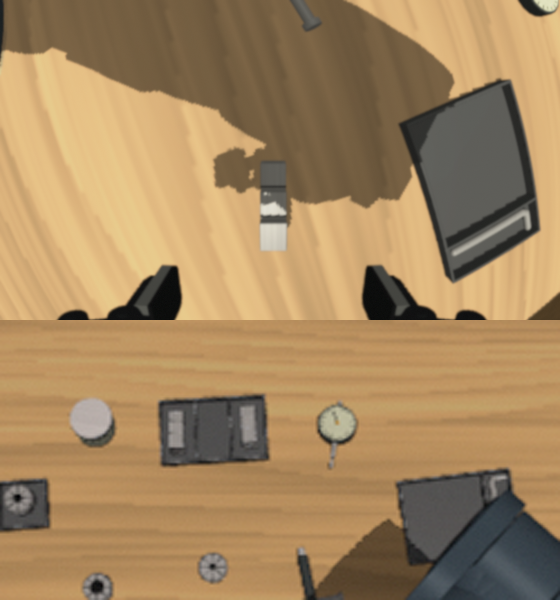

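Jaw A sits upright in the outer compartment (crop column 177). Jaw B is centred (column 273) and aligned (71.4°), so I'll grasp it.

Request:
{"op": "jog_arm", "data": {"rows": [1,0,0,0.05,0,1,0,0,0.045,0,1,0,0,0.008,0,1,0,0,0,0,0,0,0,0,0,0,0,0,0,0,0,0,0,0,0,0,0,0,0,0]}}

```text
clock: 14.62
ee_pos: [0.3413, -0.3118, 0.021]
tcp_rot: [180.0, 0.0, 71.5]
force: [-0.7, 2.3, 7.2]
opening: 0.0187
finger_force: 58.2
```

Request:
{"op": "jog_arm", "data": {"rows": [0,0,0,0,0,0,0,0,0,0,0,0,0,0,0]}}

```text
clock: 15.0
ee_pos: [0.3412, -0.3118, 0.021]
tcp_rot: [180.0, 0.0, 71.5]
force: [-1.6, 1.7, 8.4]
opening: 0.0185
finger_force: 58.2
```

Request:
{"op": "jog_arm", "data": {"rows": [0,0,0,-0.03,0,0,0,0,-0.05,0,0,0,0,0,0]}}

```text
clock: 15.38
ee_pos: [0.3426, -0.3131, 0.1034]
tcp_rot: [179.7, 0.1, 71.5]
force: [0.7, -0.2, -4.3]
opening: 0.0187
finger_force: 59.8
```

```bash
python3 go.py 650.5 1.5 103 183.5;python3 go.py 650.5 1.5 103 3.5
```

```text
at [ 342.6 -313.1  103.4] 71.5 open 18.7 t 15.375 | turn -112.0 then mm: -326.6 295.2 0.4
at [ 342.6 -313.1  103.4] 71.5 open 18.7 t 15.375 | turn 68.0 then mm: 326.6 -295.2 0.4
```

Request:
{"op": "jog_arm", "data": {"rows": [0,0,0,0,9.7,0,0,0,0,9.7,0,0,0,0,9.7,0,0,0,0,9.7,0,0,0,0,9.7,0,0,0,0,9.7,0,0,0,0,9.8,0,0,0,0,0]}}

```text
clock: 16.38
ee_pos: [0.3406, -0.3113, 0.0996]
tcp_rot: [-179.9, 0.1, 3.6]
force: [0.6, 0.8, -3.2]
opening: 0.0187
finger_force: 59.7
```

Request:
{"op": "jog_arm", "data": {"rows": [0,0.041,-0.037,0,0,0,0.041,-0.037,0,0,0,0.041,-0.037,0,0,0,0.041,-0.037,0,0,0,0.041,-0.037,0,0,0,0.041,-0.037,0,0,0,0.041,-0.037,0,0,0,0.04,-0.036,0,0]}}

```text
clock: 17.38
ee_pos: [0.65, 0.0044, 0.0996]
tcp_rot: [180.0, 0.0, 3.8]
force: [1.3, -1.0, -2.8]
opening: 0.0182
finger_force: 59.8
```

Request:
{"op": "jog_arm", "data": {"rows": [0,0,0,0,0,0,0,0,0,0]}}

```text
clock: 17.62
ee_pos: [0.6487, 0.0029, 0.0995]
tcp_rot: [180.0, 0.1, 3.7]
force: [-0.0, -0.2, -3.3]
opening: 0.0182
finger_force: 59.7
```

```bash
python3 go.py 650.5 1.5 25 3.5
```

```text
at [648.7   2.9  99.5] 3.7 open 18.2 t 17.625 | turn 0.2 then mm: 1.7 1.5 74.5
```

Request:
{"op": "jog_arm", "data": {"rows": [0,0.002,0.0015,0.05,0,0,0,0,0.0215,0,0,0,0,0.002,0,0,0,0,0.001,0,0,0,0,0,0]}}

```text
clock: 18.25
ee_pos: [0.6519, 0.0013, 0.0272]
tcp_rot: [180.0, -0.1, 3.5]
force: [0.5, 0.0, -3.1]
opening: 0.0183
finger_force: 59.8
```

Request:
{"op": "jog_arm", "data": {"rows": [0,0,0,0.001,0,0,0,0,0,0]}}

```text
clock: 18.5
ee_pos: [0.6515, 0.0016, 0.0253]
tcp_rot: [180.0, -0.0, 3.5]
force: [-0.1, 0.8, -3.4]
opening: 0.0183
finger_force: 59.8
```

Request:
{"op": "jog_arm", "data": {"rows": [0,0,0,0.001,0,0,0,0,0,0]}}

```text
clock: 18.75
ee_pos: [0.6515, 0.0016, 0.0241]
tcp_rot: [180.0, -0.0, 3.5]
force: [1.2, -0.1, -2.2]
opening: 0.0182
finger_force: 60.0
```

Request:
{"op": "jog_arm", "data": {"rows": [0,0,0,0.001,0,0,0,0,0,0]}}

```text
clock: 19.0
ee_pos: [0.6515, 0.0016, 0.024]
tcp_rot: [-180.0, -0.0, 3.5]
force: [-6.3, 0.7, 11.7]
opening: 0.0185
finger_force: 61.5
```

Request:
{"op": "jog_arm", "data": {"rows": [0.42,0,0,-0.001,0,0.42,0,0,0,0,0.42,0,0,0,0,0.42,0,0,0,0,0.42,0,0,-0.02,0,0.42,0,0,-0.06,0,1,0,0,-0.04,-6.7]}}

```text
clock: 19.88
ee_pos: [0.6517, 0.0015, 0.1465]
tcp_rot: [180.0, -0.1, 10.3]
force: [0.7, 0.0, 0.4]
opening: 0.053
finger_force: 0.0
```

Request:
{"op": "jog_arm", "data": {"rows": [1,-0.0565,0.0239,0,0,1,-0.0565,0.0239,0,0,1,-0.0565,0.0239,0,0,1,-0.0565,0.0239,0,0,1,0,0,0.02,0,1,0,0,0,0]}}

```text
clock: 20.62
ee_pos: [0.4451, -0.1328, 0.1235]
tcp_rot: [-180.0, 0.1, 10.2]
force: [-0.2, 0.4, 0.5]
opening: 0.0857
finger_force: 0.0
```

```bash
python3 - <<'E'
from seg import *
g=grab("wrist","w8"); t=grab("top","top5")
c=cv2.resize(t["frame"][130:255,150:400],(560,280),interpolation=cv2.INTER_CUBIC)
cv2.imwrite("pics/m4.png",np.vstack([g["frame"][:320],c]))
for c in blobs(g,300):
    r=np.array(rect(g,c,.008)); 
    if np.hypot(r[0]-445,r[1]+132)<60: print(c.mean(0).round(1),r.round(1))
E
python3 go.py 446 -132.5 3 10.2
```

```text
[273.1 225. ] [ 441.1 -132.5   91.9   90.7  -76.4]
at [ 446.4 -132.5  124.4] 10.3 open 85.2 t 20.725 | turn 0.1 then mm: -0.3 -0.1 121.4
```

View pics/m4.png

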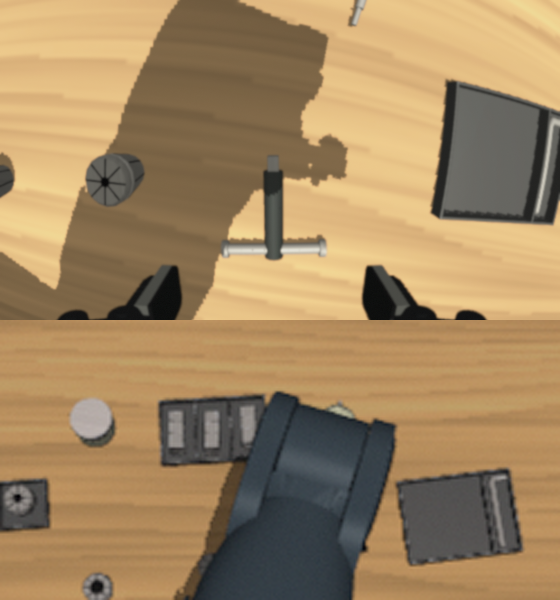

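Both jaws are in place (crop columns 177 and 212). The key is centred at column 273 with its shank upright in the image. I'll go down and grasp it.

Request:
{"op": "jog_arm", "data": {"rows": [1,-0.001,0.001,0.06,0,1,0,0,0.05,0,1,0,0,0.006,0,1,0,0,0.003,0,0.5,0,0,0,0,0.3,0,0,0,0,0.3,0,0,0,0]}}

```text
clock: 21.6
ee_pos: [0.4457, -0.134, 0.0057]
tcp_rot: [180.0, -0.1, 10.2]
force: [-0.3, -0.0, -0.3]
opening: 0.032
finger_force: 0.0
```

Request:
{"op": "jog_arm", "data": {"rows": [0,0,0,0,0,0,0,0,0,0,0,0,0,0,0,0,0,0,0,0]}}

```text
clock: 22.1
ee_pos: [0.4454, -0.134, 0.0056]
tcp_rot: [180.0, -0.0, 10.2]
force: [-2.4, 0.4, 10.6]
opening: 0.0133
finger_force: 58.5
```

The opening reads a little small (13.3 mm), which suggests the pads are above the shank's axis. I'll reopen, lower 3 mm and regrip.

Request:
{"op": "jog_arm", "data": {"rows": [0.35,0,0,0,0,0.35,0,0,0,0,0.35,0,0,0,0,0.35,0,0,0.0015,0,0.35,0,0,0.0015,0,0.35,0,0,0,0]}}

```text
clock: 22.85
ee_pos: [0.445, -0.1338, 0.0018]
tcp_rot: [-180.0, 0.0, 10.2]
force: [-0.0, 0.2, -0.8]
opening: 0.0299
finger_force: 0.0
```

Request:
{"op": "jog_arm", "data": {"rows": [0,0,0,0,0,0,0,0,0,0,0,0,0,0,0,0,0,0,0,0]}}

```text
clock: 23.35
ee_pos: [0.4452, -0.1338, 0.0022]
tcp_rot: [180.0, -0.0, 10.2]
force: [-1.9, 0.7, 5.3]
opening: 0.0136
finger_force: 58.5
```

Request:
{"op": "jog_arm", "data": {"rows": [0,0,0,-0.02,0,0,0,0,-0.05,3,0,0.015,0.051,0,0,0,0.015,0.051,0,0,0,0.015,0.051,0,0,0,0.015,0.051,0,0,0,0,0,0,0,0,0,0,0,0]}}

```text
clock: 24.35
ee_pos: [0.5298, -0.3283, 0.0714]
tcp_rot: [-179.9, 0.1, 7.2]
force: [-0.2, 0.1, -1.1]
opening: 0.0132
finger_force: 59.2
```

```bash
python3 go.py 530 -329.2 5.2 7.2
python3 - <<'E'
from seg import *
g=grab("wrist","w9"); t=grab("top","top6")
c=cv2.resize(t["frame"][150:275,250:500],(560,280),interpolation=cv2.INTER_CUBIC)
cv2.imwrite("pics/m5.png",np.vstack([g["frame"][:320],c]))
E
```

```text
at [ 529.8 -328.3   71.4] 7.2 open 13.2 t 24.35 | turn 0.0 then mm: 0.0 1.0 66.2
```

View pics/m5.png

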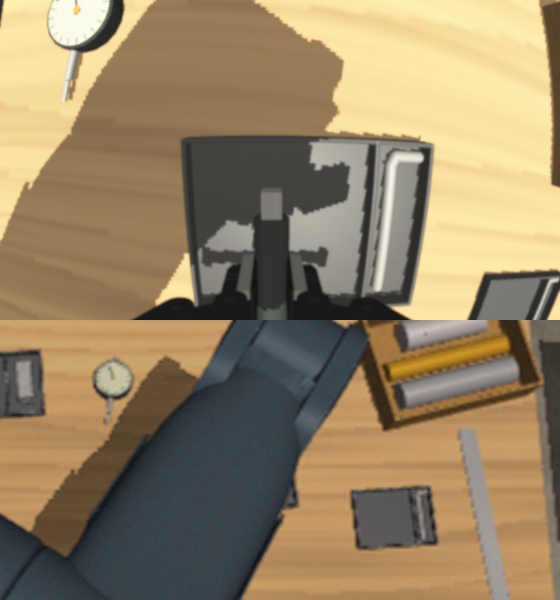

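The key hangs over the wide compartment with its tip at (272,190). I'll lower it.

Request:
{"op": "jog_arm", "data": {"rows": [0,0,0.001,0.045,0,0,0,0,0.017,0,0,0,0,0.001,0,0,0,0,0.001,0,0,0,0,0,0]}}

```text
clock: 25.08
ee_pos: [0.5311, -0.33, 0.0092]
tcp_rot: [179.9, -0.1, 7.2]
force: [0.8, -0.1, -2.7]
opening: 0.0132
finger_force: 59.2
```

Request:
{"op": "jog_arm", "data": {"rows": [0,0,0,0.001,0,0,0,0,0,0]}}

```text
clock: 25.32
ee_pos: [0.5306, -0.3297, 0.0072]
tcp_rot: [180.0, -0.0, 7.2]
force: [0.4, 0.7, -2.0]
opening: 0.0139
finger_force: 59.2
```

Request:
{"op": "jog_arm", "data": {"rows": [0,0,0,0.001,0,0,0,0,0,0]}}

```text
clock: 25.58
ee_pos: [0.5304, -0.3297, 0.0059]
tcp_rot: [-180.0, 0.0, 7.2]
force: [0.4, -0.0, -1.5]
opening: 0.0134
finger_force: 59.2
```

Request:
{"op": "jog_arm", "data": {"rows": [0,0,0,0.001,0,0,0,0,0,0]}}

```text
clock: 25.82
ee_pos: [0.5305, -0.3297, 0.0052]
tcp_rot: [180.0, -0.0, 7.2]
force: [-1.4, 1.4, 2.6]
opening: 0.0136
finger_force: 59.8
```

Request:
{"op": "jog_arm", "data": {"rows": [0,0,0,0.001,0,0,0,0,0,0]}}

```text
clock: 26.08
ee_pos: [0.5306, -0.3298, 0.0051]
tcp_rot: [180.0, -0.0, 7.2]
force: [-6.5, 4.5, 16.9]
opening: 0.0134
finger_force: 61.5
```

The key is down, so I'll release. Next is collet B, with the fingers along the tray's x (yaw 94.5°).

Request:
{"op": "jog_arm", "data": {"rows": [0.5,0,0,0,0,0.5,0,0,0,0,0.5,0,0,0,0,0.5,0,0,0,0,0.5,0,0,-0.03,0,0.5,0,0,-0.06,0,1,0,0,-0.03,-9.7,1,0,0,0,-9.7]}}

```text
clock: 27.08
ee_pos: [0.5318, -0.3305, 0.127]
tcp_rot: [179.8, -0.1, 27.0]
force: [0.1, 0.0, -0.6]
opening: 0.077
finger_force: 0.0
```

Request:
{"op": "jog_arm", "data": {"rows": [1,0,0,0,-9.7,1,0,0,0,-9.7,1,0,0,0,-9.7,1,0,0,0,-9.7,1,0,0,0,-9.7,1,0,0,0,-9.7,1,0,0,0,-9.7]}}

```text
clock: 27.95
ee_pos: [0.5304, -0.3297, 0.1239]
tcp_rot: [-180.0, -0.0, 94.9]
force: [-1.1, -1.0, -1.2]
opening: 0.0855
finger_force: 0.0
```

Request:
{"op": "jog_arm", "data": {"rows": [1,0.0554,-0.0087,0,0,1,0.0554,-0.0087,0,0,1,0.0554,-0.0087,0,0,1,0.0554,-0.0087,0,0,1,0.0554,-0.0087,0,0,1,0.0554,-0.0087,0,0,1,0,0,0,0,1,0,0,0,0]}}

```text
clock: 28.95
ee_pos: [0.4524, -0.0025, 0.1242]
tcp_rot: [180.0, 0.0, 94.6]
force: [-0.3, -0.6, -1.1]
opening: 0.0851
finger_force: 0.0
```

```bash
python3 - <<'E'
from seg import *
g=grab("wrist","w10"); t=grab("top","top7")
c=cv2.resize(t["frame"][150:275,250:500],(560,280),interpolation=cv2.INTER_CUBIC)
cv2.imwrite("pics/m6.png",np.vstack([g["frame"][:320],c]))
for c in blobs(g,300):
    r=np.array(rect(g,c,.046)); 
    if np.hypot(r[0]-452,r[1]+2)<60: print(c.mean(0).round(1),r.round(1))
E
python3 go.py 452.7 -2.3 20 94.5
```

```text
[271.6 217.6] [451.6   0.   42.9  38.1 -85.4]
at [452.4  -3.3 124. ] 94.5 open 85.7 t 29.05 | turn -0.0 then mm: 0.9 0.3 104.0
```

View pics/m6.png

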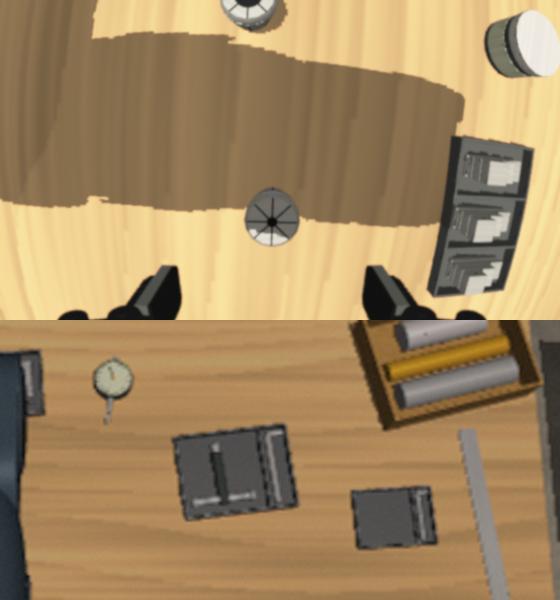

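The key lies flat in the wide compartment. Collet B's bore is at (271,221), centred between the fingers, so I'll grasp it.

Request:
{"op": "jog_arm", "data": {"rows": [1,0.0015,0,0.055,0,1,0,0,0.042,0,1,0,0,0.01,0,1,0,0,0,0,0,0,0,0,0,0,0,0,0,0,0,0,0,0,0,0,0,0,0,0]}}

```text
clock: 30.05
ee_pos: [0.4526, -0.0009, 0.0181]
tcp_rot: [179.9, 0.0, 94.5]
force: [-4.3, -0.1, 16.3]
opening: 0.0389
finger_force: 58.2
```

Request:
{"op": "jog_arm", "data": {"rows": [0,0,0,0,0,0,0,0,0,0]}}

```text
clock: 30.3
ee_pos: [0.4526, -0.0009, 0.0181]
tcp_rot: [179.9, 0.0, 94.5]
force: [-5.4, -0.5, 17.1]
opening: 0.039
finger_force: 58.2
```

Request:
{"op": "jog_arm", "data": {"rows": [0,0,0,-0.02,0,0,0,0,-0.06,0,0,0,0,0,0]}}

```text
clock: 30.68
ee_pos: [0.4545, -0.0009, 0.1009]
tcp_rot: [179.6, 0.0, 94.5]
force: [1.4, -0.0, -3.0]
opening: 0.0388
finger_force: 61.6
```

```bash
python3 go.py 538.2 405.2 100 94.5;python3 go.py 543.5 338.4 100 94.5
```

```text
at [454.5  -0.9 100.9] 94.5 open 38.8 t 30.675 | turn 0.0 then mm: 398.3 115.3 0.9
at [454.5  -0.9 100.9] 94.5 open 38.8 t 30.675 | turn 0.0 then mm: 331.3 115.3 0.9
```

Request:
{"op": "jog_arm", "data": {"rows": [0,0.057,0.0165,0,0,0,0.057,0.0165,0,0,0,0.057,0.0165,0,0,0,0.057,0.0165,0,0,0,0.057,0.0165,0,0,0,0.057,0.0165,0,0,0,0.057,0.0165,0,0,0,0,0,0,0]}}

```text
clock: 31.68
ee_pos: [0.535, 0.4095, 0.0949]
tcp_rot: [-179.9, 0.0, 94.7]
force: [-0.7, -1.2, -2.9]
opening: 0.039
finger_force: 61.7
```

Request:
{"op": "jog_arm", "data": {"rows": [0,0,0,0,0]}}

```text
clock: 31.8
ee_pos: [0.535, 0.4056, 0.0959]
tcp_rot: [-179.9, 0.1, 94.6]
force: [-0.2, -0.5, -1.4]
opening: 0.0385
finger_force: 61.7
```

```bash
python3 go.py 538.2 405.2 21 94.5
python3 - <<'E'
from seg import *
g=grab("wrist","w11"); cv2.imwrite("pics/w11v.png",g["frame"])
E
```

```text
at [535.  405.6  95.9] 94.6 open 38.5 t 31.8 | turn 0.1 then mm: -0.6 3.1 74.9
```

View pics/w11v.png

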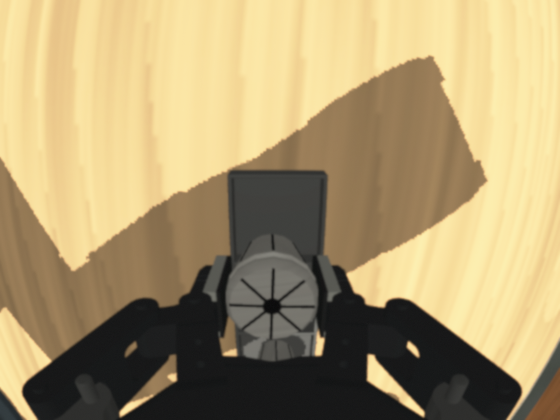

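The tray's far compartment is at columns 230–327 and the collet is at 272. I'll shift 3 mm and lower.

Request:
{"op": "jog_arm", "data": {"rows": [0,0,0.003,0.045,0,0,0,0,0.025,0,0,0,0,0.001,0,0,0,0,0.001,0,0,0,0,0,0]}}

```text
clock: 32.48
ee_pos: [0.5393, 0.4064, 0.0265]
tcp_rot: [179.9, -0.1, 94.5]
force: [0.6, -0.2, -2.7]
opening: 0.0387
finger_force: 61.7
```

Request:
{"op": "jog_arm", "data": {"rows": [0,0,0,0.001,0,0,0,0,0,0]}}

```text
clock: 32.72
ee_pos: [0.5387, 0.4063, 0.0243]
tcp_rot: [180.0, -0.0, 94.5]
force: [0.1, -0.1, -2.8]
opening: 0.0385
finger_force: 61.7
```

Request:
{"op": "jog_arm", "data": {"rows": [0,0,0,0.001,0,0,0,0,0,0]}}

```text
clock: 32.98
ee_pos: [0.5385, 0.4061, 0.0229]
tcp_rot: [-180.0, 0.0, 94.5]
force: [0.3, 0.1, -3.0]
opening: 0.039
finger_force: 61.7
```

Request:
{"op": "jog_arm", "data": {"rows": [0,0,0,0.001,0,0,0,0,0,0]}}

```text
clock: 33.22
ee_pos: [0.5385, 0.4061, 0.0219]
tcp_rot: [-180.0, 0.0, 94.5]
force: [-0.4, 0.0, -3.6]
opening: 0.0384
finger_force: 61.7
```

Request:
{"op": "jog_arm", "data": {"rows": [0,0,0,0.001,0,0,0,0,0,0]}}

```text
clock: 33.48
ee_pos: [0.5387, 0.4063, 0.0214]
tcp_rot: [180.0, -0.0, 94.5]
force: [-1.6, -0.6, 2.9]
opening: 0.0384
finger_force: 62.2
```

Request:
{"op": "jog_arm", "data": {"rows": [0.75,0,0,0,0,0.75,0,0,0,0,0.75,0,0,0,0,0.75,0,0,0,0,0.75,0,0,-0.03,0,1,0,0,-0.05,0,1,0,0,-0.03,0]}}

```text
clock: 34.35
ee_pos: [0.5391, 0.4066, 0.1336]
tcp_rot: [179.9, -0.1, 94.5]
force: [-0.3, -0.3, 0.8]
opening: 0.0853
finger_force: 0.0
```

Request:
{"op": "jog_arm", "data": {"rows": [1,-0.0479,-0.027,0,0,1,-0.0479,-0.027,0,0,1,-0.0479,-0.027,0,0,1,-0.0479,-0.027,0,0,1,-0.0479,-0.027,0,0,1,0,0,0,0,1,0,0,0,0]}}

```text
clock: 35.22
ee_pos: [0.4235, 0.157, 0.1314]
tcp_rot: [179.9, -0.0, 94.5]
force: [1.8, -0.3, -0.2]
opening: 0.0852
finger_force: 0.0
```

```bash
python3 - <<'E'
from seg import *
g=grab("wrist","w12")
f=cv2.cvtColor(g["frame"],cv2.COLOR_BGR2GRAY)
for c in blobs(g,300):
    r=np.array(rect(g,c,.046)); 
    if np.hypot(r[0]-422,r[1]-157)<60:
        m=np.zeros(f.shape,np.uint8); cv2.fillPoly(m,[c.astype(np.int32)],1)
        ys,xs=np.nonzero((m>0)&(f<45)); b=np.array([xs.mean(),ys.mean()])
        print(c.mean(0).round(1),r.round(1),"bore",len(xs),b.round(1),xs.std(),ys.std(),(plane(g,b,.046)*1000).round(1))
E
python3 go.py 422.7 156.8 17 94.5
```

```text
[271.5 215. ] [422.9 158.1  40.8  40.7  49.9] bore 490 [271.6 218.5] 6.408093071239105 6.099752488816492 [[423.1 156.3  46. ]]
at [423.6 157.4 131.2] 94.5 open 85.3 t 35.275 | turn 0.0 then mm: -0.5 -0.9 114.2
```

Collet A's bore is cast to (423.1, 156.3), which matches the triangulated point. I'll grasp it.

Request:
{"op": "jog_arm", "data": {"rows": [1,-0.001,0,0.06,0,1,0,0,0.045,0,1,0,0,0.009,0,1,0,0,0,0,0,0,0,0,0,0,0,0,0,0,0,0,0,0,0,0,0,0,0,0]}}

```text
clock: 36.28
ee_pos: [0.4238, 0.156, 0.0183]
tcp_rot: [179.9, -0.0, 94.5]
force: [-3.4, -1.3, 17.5]
opening: 0.039
finger_force: 58.0
```

Request:
{"op": "jog_arm", "data": {"rows": [0,0,0,0,0,0,0,0,0,0]}}

```text
clock: 36.52
ee_pos: [0.4238, 0.1561, 0.0183]
tcp_rot: [179.9, -0.0, 94.5]
force: [-4.4, -1.7, 18.4]
opening: 0.039
finger_force: 58.0
```

Request:
{"op": "jog_arm", "data": {"rows": [0,0,0,-0.02,0,0,0,0,-0.06,0,0,0,0,0,0,0,0,0,0,0]}}

```text
clock: 37.02
ee_pos: [0.423, 0.1557, 0.0969]
tcp_rot: [180.0, -0.0, 94.5]
force: [0.2, -0.4, -2.7]
opening: 0.0388
finger_force: 61.4
```

```bash
python3 go.py 543.5 338.4 100 94.5
```

```text
at [423.  155.7  96.9] 94.5 open 38.8 t 37.025 | turn 0.0 then mm: 172.7 134.5 -3.1
```

Request:
{"op": "jog_arm", "data": {"rows": [0,0.0432,0.0336,0,0,0,0.0432,0.0336,0,0,0,0.0432,0.0336,0,0,0,0.0432,0.0336,0,0,0,0,0,0,0,0,0,0,0,0]}}

```text
clock: 37.78
ee_pos: [0.5423, 0.3379, 0.0953]
tcp_rot: [-179.8, 0.1, 94.5]
force: [-0.3, -0.4, -2.4]
opening: 0.0391
finger_force: 61.6
```

```bash
python3 go.py 543.5 338.4 21 94.5
python3 - <<'E'
from seg import *
g=grab("wrist","w13"); cv2.imwrite("pics/w13v.png",g["frame"])
E
```

```text
at [542.3 337.9  95.3] 94.5 open 39.1 t 37.775 | turn 0.0 then mm: 0.4 1.2 74.3
```

View pics/w13v.png

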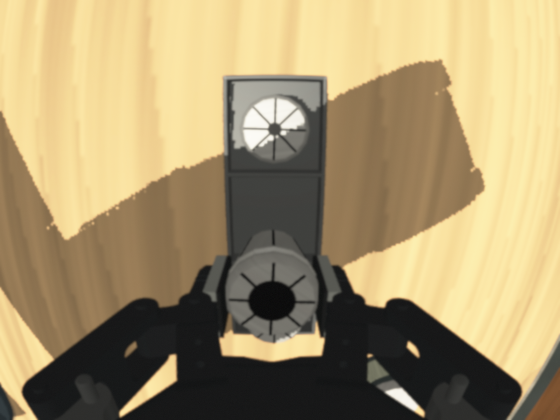

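Collet B stands centred in the end compartment (275,128), and collet A is over the middle one. I'll lower it.

Request:
{"op": "jog_arm", "data": {"rows": [0,0,0.001,0.045,0,0,0,0,0.025,0,0,0,0,0.002,0,0,0,0,0.001,0,0,0,0,0,0]}}

```text
clock: 38.45
ee_pos: [0.545, 0.3389, 0.0254]
tcp_rot: [179.9, -0.0, 94.5]
force: [0.8, 0.4, -1.9]
opening: 0.0388
finger_force: 61.6
```

Request:
{"op": "jog_arm", "data": {"rows": [0,0,0,0.001,0,0,0,0,0,0]}}

```text
clock: 38.7
ee_pos: [0.5445, 0.3388, 0.0233]
tcp_rot: [180.0, -0.0, 94.5]
force: [0.2, 0.1, -2.2]
opening: 0.0388
finger_force: 61.6
```

Request:
{"op": "jog_arm", "data": {"rows": [0,0,0,0.001,0,0,0,0,0,0]}}

```text
clock: 38.95
ee_pos: [0.5443, 0.3387, 0.0219]
tcp_rot: [-180.0, 0.0, 94.5]
force: [0.5, 0.5, -2.7]
opening: 0.0393
finger_force: 61.6
```

Request:
{"op": "jog_arm", "data": {"rows": [0,0,0,0.001,0,0,0,0,0,0]}}

```text
clock: 39.2
ee_pos: [0.5444, 0.3388, 0.0214]
tcp_rot: [180.0, -0.0, 94.5]
force: [-2.4, -1.1, 5.5]
opening: 0.0391
finger_force: 62.2
```

Request:
{"op": "jog_arm", "data": {"rows": [0,0,0,0.0005,0,0,0,0,0,0]}}

```text
clock: 39.45
ee_pos: [0.5444, 0.3389, 0.0214]
tcp_rot: [180.0, -0.0, 94.5]
force: [-5.1, -2.4, 11.6]
opening: 0.0393
finger_force: 62.8
```

Request:
{"op": "jog_arm", "data": {"rows": [0.75,0,0,0,0,0.75,0,0,0,0,0.75,0,0,0,0,0.75,0,0,0,0,0.75,0,0,-0.03,0,1,0,0,-0.06,0,1,0,0,-0.06,0,1,0,0,-0.06,0]}}

```text
clock: 40.45
ee_pos: [0.5441, 0.3386, 0.2326]
tcp_rot: [180.0, -0.0, 94.5]
force: [0.7, 0.7, 0.3]
opening: 0.0858
finger_force: 0.0
```

Request:
{"op": "jog_arm", "data": {"rows": [1,-0.03,-0.045,0,0,1,-0.03,-0.045,0,0,1,-0.03,-0.045,0,0,1,-0.03,-0.045,0,0,1,0,0,0,0,1,0,0,0,0]}}

```text
clock: 41.2
ee_pos: [0.3749, 0.2051, 0.2309]
tcp_rot: [179.9, -0.0, 94.5]
force: [-0.0, 0.1, -0.4]
opening: 0.0853
finger_force: 0.0
```

Run:
```python
from seg import *
t=grab("top","top9"); s=grab("side","side9")
a=cv2.resize(t["frame"][150:285,95:405],(700,305),interpolation=cv2.INTER_CUBIC)
b=cv2.resize(s["frame"][90:330,180:420],(290,290),interpolation=cv2.INTER_CUBIC)
w=grab("wrist","w14")["frame"][:400]; w=cv2.resize(w,(406,290))
cv2.imwrite("pics/end.png",np.vstack([a,np.hstack([b,w,np.zeros((290,4,3),np.uint8)])]))
for c in blobs(t):
    r=np.array(rect(t,c,0.018))
    for n,p in dict(gauge=(662.5,-171.5),tin=(671.3,179)).items():
        if np.hypot(*(r[:2]-p))<40: print(n,r.round(1),c.mean(0).round(1))
```

```text
gauge [ 662.5 -171.5   72.1   52.2  -38.5] [299.7 178.2]
tin [672.2 176.6  72.   57.7  45. ] [191.  174.8]
```

View pics/end.png

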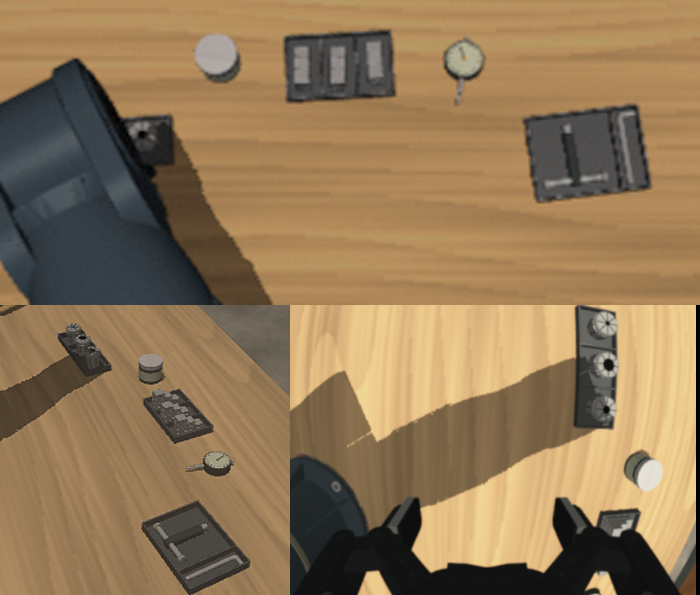

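All the pieces are upright in their own compartments: jaws at (302,65) and (337,65), key at (570,160), and three collets in the wrist tile. The gauge and tin haven't moved. I'm handing it in.

```bash
python3 -c "
from bench import manip
print(manip.close_job())"
```

```text
the job is handed in; nothing more can be done
None
```

I put both jaws, both collets and the chuck key back in their trays and handed the job in after about 41 s of arm time; the last pictures show each piece flat in its own compartment and the gauge and tin unmoved, but the hand-in gave no verdict.

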